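# Take a sugar shaker apart for washing

### The arm

A 6-joint arm with a two-finger parallel gripper is mounted at the origin on the work surface. World frame = base frame: x ahead of the robot, y to its left, z up, the work surface at z = 0. Lengths are in m, angles in rad, forces in N, time in s.
With the tool pointing down it reaches from about 0.275 to 0.85 m from the base axis. Payload 19 kg.
Tool frame: the origin (TCP) lies at the very end of the fingers, on their centre line; the grasp point (between the pads) lies 19 mm behind it; z points along the fingers, y is the line along which they close (so a half turn about z gives the same grasp; the last joint's range is limited). The gripper opens to 85 mm and grips with 20 to 120 N. Pads are 22 mm wide; open, the fingers measure 114 mm over their backs; the gripper's body (76 mm by 85 mm) begins 54 mm behind the grasp point. The pads swing forward as they close: fully open they stand 13 mm farther back than shut.
Start: joints at [-1.291, 0.15, 1.437, -0, 1.554, -0.134], TCP at [0.231, -0.526, 0.231] pointing down, gripper open.
Joint ranges: [-2.8, 2.8], [-0.68, 2.1], [0.12, 2.68], [-1.39, 4.53], [0.16, 2.79], [-2.81, 2.81]. Speed limits (rad/s): [1.89, 1.89, 2.22, 3.01, 3.01, 3.01].

### API

Orientations are given as a unit quaternion [w, x, y, z].
In Python, from workcell import r, imaging, workorder gives the robot as it stands.
- The arm moves only by the tool carry_out, never from a script. Its argument "motion" is one flat list of numbers, 5 for each row, row after row: the shift along the tool's x, y, z in m, then the turn about the tool's z in rad, then the finger opening in m, from 0 to 0.0854. In form: [dx, dy, dz, twist, claw, dx, dy, dz, twist, claw, ...]. A call has 1 to 8 rows; each row shifts and turns the commanded pose from where the row before left it, along the tool's axes as they then stand; what a row does not reach is not made up. A row lasts 1/12 s, in which the tool goes at most 41.7 mm and 7.16 degrees, less where a joint would pass 70% of its speed; a pose out of reach is approached as far as the arm can. A call is refused whole if a number of a shift passes 0.0417 or a number of a turn 0.125, either way. A call with a gripper value outside its range is refused whole. The fingers move at their own pace and stop on an object; "newtons" is the grip in N (left out, the last holds). Time passes only in rows, so rows that do not move let the fingers close. It gives the time, the measured TCP pose, the force, the opening and the grip force at its end, in the units of the state.
- r.read_state(): the state, without advancing time (a new reading comes with each control period).
- imaging.read_camera(name): name is "side" or "top" or "wrist"; returns the picture (384x512x3 uint8, red, green, blue); there is no depth.
- imaging.calibration(name): a dict with "camera_matrix" (3x3 intrinsics, pixels), "extrinsics" (4x4, takes a point from camera to world coordinates). Camera axes: x right, y down, z forward; pixel columns grow to the right and rows downward; lengths in m; the calibration is good to about 2 mm. A picture is of the moment at which its call begins: read the wrist's pose just before it. calibration takes no time and is no camera call; for the wrist camera it gives the pose at the moment of the call.
- workorder.close_job(): hands the job in; it is judged then, once.
The state is a dict: "clock": time; "joints": joint angles; "qd": joint speeds; "joint_torque": joint torques, N m; "eef_pos": TCP position; "tcp_rot": TCP orientation; "force": force on the tool from outside, world axes, zero at the start; "ft_torque": the same for the moment, N m; "gripper_width": finger opening in m; "grip_force": force on a finger pad.
Only numpy, scipy, OpenCV 4.12 (cv2) and the standard library are available. Lean on these libraries where they do the work, as an engineer would, in place of code of your own. Each camera call takes 0.05 s, during which the arm holds its last target. There are 200 camera calls.

### The job

Take the sugar shaker apart for washing: twist its screw cap anticlockwise, in several regrips, until it lifts free, and set the cap in the wash tray. Then pinch the two sprung tabs of the sieve insert together, lift the insert out of the mouth and set it in the tray too. Lay both parts down rather than dropping them, and leave the things lying around undisturbed.

Things in the scene. Friction and masses are not known exactly. Their poses are not given: they have to be found in the camera images.
- shaker: White plastic sugar shaker, 78 mm wide, held fast in a heavy steel stand (foot 110 x 110 x 22 mm, collar 92 mm wide up to 52 mm height); it cannot move or turn. Origin: centre of the stand's underside; z up along the axis. A flat shoulder, 68 mm across, is at z = 108 mm; on it stands the neck, 47 mm wide (55 mm over the thread), up to the rim at z = 130 mm.
- shaker_mouth (a point): Centre of the shaker's mouth, in the plane of its rim, 130 mm above the bench.
- cap: Loose aluminium screw cap: a knurled round cup, open side down, straight wall, 62 mm outer diameter, 45 mm tall, about 70 g. Origin: centre of its open underside; z up along its axis. At the start it is screwed down, its underside 1.5 mm above the shoulder, hiding neck and insert. It turns easily, without a jerk, and stays where it is left.
- cap_top (a point): Centre of the cap's top face, 45 mm above its underside. Right-hand thread: turned anticlockwise seen from above the cap climbs 13 mm per full turn (1.5 mm play). It is held until turned about 210 degrees (3.7 rad); from 215 to 330 degrees it lifts straight off. It must then rise 20 mm more to clear the neck, 30 mm more to clear the insert's tabs.
- insert: Loose grey plastic sieve insert, about 50 g, snapped into the shaker's mouth under the cap. Its flange, a disc 42 mm across and 2 mm thick, rests on the rim. Origin: centre of the flange's underside; z up. Two upright tabs rise to z = 20 mm, facing each other along its y axis, outer faces at y = +14 and -14 mm, each 14 mm wide in x, 3 mm thick. Hooks reach down to z = -8 mm.
- insert_grip (a point): Point midway between the two tabs, 12 mm above the flange's underside. Pinch along the insert's y with the fingers above the flange: each tab slides inward up to 6 mm against a spring (0.8 N/mm; tabs then 16 mm over their outer faces). Their hooks (out to y = 19.5 mm) catch under the rim's inner lip until each is pressed in about 4 mm; then it lifts straight out.
- tray: White open wash tray, heavy, 220 mm (its x) by 180 mm (its y) outside, walls 4 mm thick and 32 mm high, floor 4 mm thick, empty. Origin: centre of its underside on the bench; x along its long side.
- brush: Bystander: a loose pastry brush 200 mm long, lying on the bench between shaker and tray. Origin near its middle.
- jug: Bystander: a loose steel jug with a handle, 80 mm wide, 90 mm tall, at the far left. Origin: centre of its underside.
- bowl: Bystander: a loose steel bowl, 110 mm wide, 50 mm tall, at the far right. Origin: centre of its underside.
- scraper: Bystander: a loose bench scraper, a steel blade with a wooden handle, 110 x 150 x 24 mm, lying at the far side of the bench. Origin: about the middle of its underside.

How it is judged:
By the outcome, as a careful person would: the job done as asked, in the order asked, and still so for the second after the job is handed in, with the robot touching nothing.
It also fails if it takes over 72 s, if anything falls off the work surface, if the arm or the gripper's body presses on something with over 40 N, if the wrist force passes 120 N, or if a joint passes its speed limit or range.

## Working session

There is one attempt and no reset: what is moved stays moved. The work goes in short steps, Python scripts to look and compute and a tool call to move; the robot and the scene stay as the last step left them, time stands still between calls to the robot, and variables do not carry over. Pictures are saved under pics/ and viewed, at most 13 in all, crops included, and the job is handed in when it is done.

Besides the shell and the picture viewer there is one more tool, called after "Request:" by a JSON object that holds its "api" and its "payload", one argument or row to a line. carry_out: Moves the arm, as the interface text tells. Its arguments: {"type":"object","properties":{"motion":{"type":"array","items":{"type":"number"}},"newtons":{"type":"number"}},"required":["motion"]}

```bash
ls; mkdir -p pics; python3 - <<'E'
from workcell import r, imaging, workorder
import cv2, numpy as np
s=r.read_state(); print({k:np.round(v,3) for k,v in s.items()})
a=[imaging.read_camera(n) for n in("top","side")]
for n,i in zip(("top","side"),a):
    cv2.imwrite(f"pics/{n}0.png",i[:,:,::-1]); c=imaging.calibration(n); print(n,c["camera_matrix"].tolist(),np.round(c["extrinsics"],3).tolist())
E
```

```text
pics
{'clock': np.float64(0.0), 'joints': array([-1.291,  0.151,  1.438,  0.   ,  1.554, -0.134]), 'qd': array([ 0.   ,  0.001,  0.001, -0.002, -0.001,  0.001]), 'joint_torque': array([ 5.0000e-03, -7.1305e+01, -5.7086e+01,  0.0000e+00,  9.0000e-03,
       -0.0000e+00]), 'eef_pos': array([ 0.231, -0.526,  0.231]), 'tcp_rot': array([-0.001,  0.979,  0.205, -0.   ]), 'force': array([-0.581, -0.423,  0.549]), 'ft_torque': array([ 0.019,  0.003, -0.062]), 'grip_force': np.float64(0.0), 'gripper_width': np.float64(0.085)}
top [[368.0029773021369, 0.0, 259.73694583242525], [0.0, 368.0029773021369, 192.76777197439327], [0.0, 0.0, 1.0]] [[0.195, -0.959, 0.204, 0.466], [-0.981, -0.192, 0.035, -0.003], [0.005, -0.207, -0.978, 0.777], [0.0, 0.0, 0.0, 1.0]]
side [[486.70928895154185, 0.0, 248.67915837390964], [0.0, 486.70928895154185, 188.06624048534198], [0.0, 0.0, 1.0]] [[-0.875, -0.278, 0.397, 0.1], [-0.484, 0.498, -0.719, 0.867], [0.003, -0.822, -0.57, 0.817], [0.0, 0.0, 0.0, 1.0]]
```

View pics/top0.png

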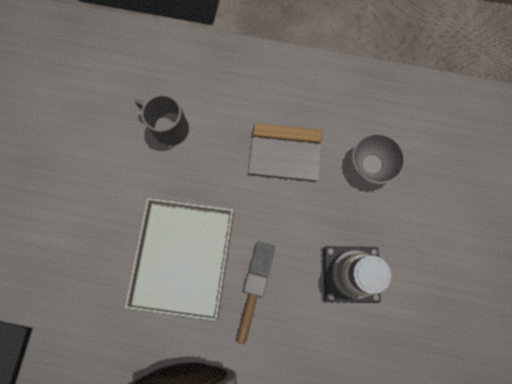

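View pics/side0.png

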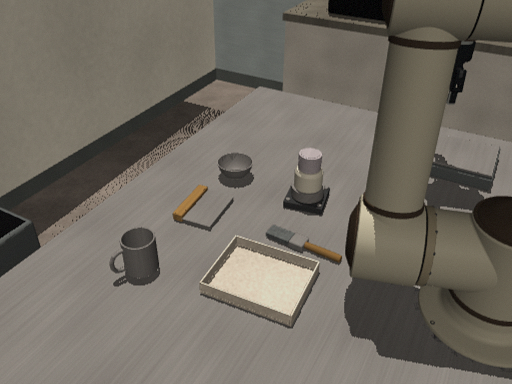

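The top view shows the cap at about (372,274), the tray with corners near (150,200), (232,209), (217,319), (127,307), and the brush near x 240–272. The side view shows the cap top at about (311,155) and the tray at about (262,278).

```bash
cat > h.py <<'E'
from workcell import r, imaging, workorder
import cv2, numpy as np
def ray(c,uv):
    d=np.linalg.inv(c["camera_matrix"])@[uv[0],uv[1],1]; E=np.array(c["extrinsics"]); d=E[:3,:3]@d
    return E[:3,3],d/np.linalg.norm(d)
def plane(c,uv,z):
    o,d=ray(c,uv); return o+d*(z-o[2])/d[2]
def tri(rays):
    A=sum(np.eye(3)-np.outer(d,d) for o,d in rays); b=sum((np.eye(3)-np.outer(d,d))@o for o,d in rays)
    p=np.linalg.solve(A,b); return p,[np.linalg.norm(np.cross(p-o,d)) for o,d in rays]
def proj(c,p):
    E=np.linalg.inv(c["extrinsics"]); q=c["camera_matrix"]@(E[:3,:3]@p+E[:3,3]); return q[:2]/q[2]
E
python3 - <<'E'
from h import *
t=cv2.imread("pics/top0.png"); s=cv2.imread("pics/side0.png")
ct,cs=imaging.calibration("top"),imaging.calibration("side")
g=cv2.cvtColor(t,cv2.COLOR_BGR2HSV); 
print(g[274,355:395].tolist())
g2=cv2.cvtColor(s,cv2.COLOR_BGR2HSV); print(g2[145:175,311].tolist())
cr=cv2.resize(t[240:310,310:400],None,fx=4,fy=4,interpolation=2); cr2=cv2.resize(s[140:215,275:335],None,fx=4,fy=4,interpolation=2)
o=np.zeros((300,610,3),np.uint8); o[:280,:360]=cr; o[:300,365:605]=cr2; cv2.imwrite("pics/c1.png",o)
# tray
for z in(0.032,):
  for uv in((150,200),(232,209),(217,319),(127,307)): print(plane(ct,uv,z).round(3))
m=((g[...,2]>150)).astype(np.uint8)[195:330,110:240]
cn=max(cv2.findContours(m,0,2)[0],key=cv2.contourArea)+[110,195]; rc=cv2.minAreaRect(cn); print(rc,[plane(ct,p,.004).round(3) for p in cv2.boxPoints(rc)])
# brush
for uv in((258,243),(273,245),(238,341),(246,342),(245,293),(267,295)): print('brush',plane(ct,uv,.01).round(3))
E
```

```text
[[86, 10, 173], [120, 8, 163], [96, 8, 159], [103, 11, 165], [95, 9, 178], [105, 9, 173], [94, 10, 175], [102, 7, 172], [100, 9, 174], [84, 7, 174], [90, 7, 173], [84, 7, 174], [90, 3, 171], [90, 3, 171], [108, 7, 172], [94, 10, 175], [102, 7, 172], [90, 6, 169], [114, 7, 174], [98, 6, 168], [98, 6, 174], [100, 4, 171], [90, 7, 172], [105, 6, 170], [84, 7, 171], [114, 7, 175], [105, 3, 170], [80, 4, 172], [105, 3, 170], [128, 6, 170], [108, 7, 173], [110, 5, 169], [128, 6, 175], [120, 5, 170], [15, 6, 170], [160, 5, 161], [0, 7, 140], [12, 10, 126], [15, 25, 124], [20, 19, 119]]
[[12, 24, 138], [16, 25, 133], [10, 26, 146], [9, 25, 175], [178, 19, 192], [2, 20, 189], [4, 22, 187], [4, 19, 184], [4, 21, 185], [2, 19, 184], [4, 21, 184], [8, 20, 187], [4, 21, 174], [2, 19, 173], [2, 22, 163], [12, 26, 98], [177, 27, 105], [3, 25, 103], [6, 25, 104], [3, 23, 100], [3, 24, 105], [4, 20, 101], [3, 25, 103], [10, 23, 102], [3, 22, 104], [0, 23, 102], [5, 29, 106], [177, 23, 100], [8, 28, 102], [18, 40, 116]]
[0.562 0.242 0.032]
[0.577 0.072 0.032]
[0.361 0.056 0.032]
[0.349 0.232 0.032]
((180.54196166992188, 259.1315612792969), (81.63449096679688, 103.46337890625), 8.880659103393555) [array([0.352, 0.232, 0.004]), array([0.562, 0.254, 0.004]), array([0.569, 0.079, 0.004]), array([0.36 , 0.067, 0.004])]
brush [0.521 0.007 0.01 ]
brush [ 0.523 -0.024  0.01 ]
brush [0.326 0.008 0.01 ]
brush [ 0.327 -0.008  0.01 ]
brush [0.418 0.013 0.01 ]
brush [ 0.423 -0.031  0.01 ]
```

View pics/c1.png

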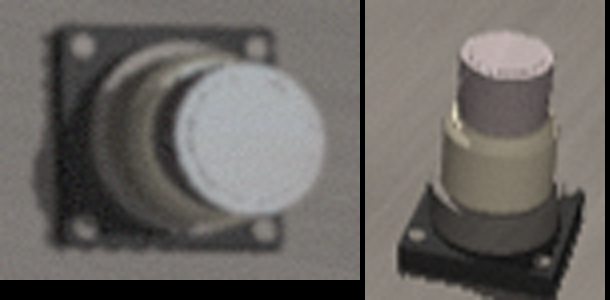

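The crops show the cap's bright top disc, about (372.5,274.5) in the top view and about (310.3,153.7) in the side view.

```bash
python3 - <<'E'
from h import *
t=cv2.imread("pics/top0.png"); s=cv2.imread("pics/side0.png")
ct,cs=imaging.calibration("top"),imaging.calibration("side")
def disc(im,x0,y0,x1,y1,th):
    m=(im[y0:y1,x0:x1].max(2)>th).astype(np.uint8); m=cv2.morphologyEx(m,cv2.MORPH_OPEN,np.ones((3,3)))
    c=max(cv2.findContours(m,0,1)[0],key=cv2.contourArea); return cv2.fitEllipse(cv2.convexHull(c)),np.array([x0,y0])
e,o=disc(t,350,252,396,300,150); e2,o2=disc(s,290,143,330,172,160)
a=np.array(e[0])+o; b=np.array(e2[0])+o2; print(e,e2,a,b)
p,res=tri([ray(ct,a),ray(cs,b)]); print("tri",p,res,plane(ct,a,.1545),plane(cs,b,.1545))
print("width mm",e[1][0]/368*np.linalg.norm(p-np.array(ct["extrinsics"])[:3,3]))
# stand foot in top view at z=.022 
for uv in((324,247),(380,247),(381,302),(324,302)): print(plane(ct,uv,.022).round(3))
R=cv2.Rodrigues
from scipy.spatial.transform import Rotation as Ro
q=r.read_state()["tcp_rot"]; print(Ro.from_quat(np.roll(q,-1)).as_matrix().round(4)); print(np.round(Ro.from_quat(np.roll(q,-1)).as_matrix().T@(np.array([p[0],p[1],.25])-r.read_state()["eef_pos"]),4))
E
```

```text
((22.26235008239746, 22.272579193115234), (35.25943374633789, 37.76067352294922), 146.12728881835938) ((20.312021255493164, 10.096538543701172), (10.877695083618164, 22.324859619140625), 96.66707611083984) [372.26235008 274.27257919] [310.31202126 153.09653854]
tri [ 0.49688018 -0.19049106  0.15474244] [np.float64(0.0002699759167180607), np.float64(0.0002699759167179566)] [ 0.49713941 -0.19045335  0.1545    ] [ 0.49678867 -0.19101398  0.1545    ]
width mm 0.06234036200025743
[ 0.538 -0.127  0.022]
[ 0.561 -0.239  0.022]
[ 0.454 -0.254  0.022]
[ 0.432 -0.144  0.022]
[[ 9.156e-01  4.021e-01 -3.000e-04]
 [ 4.021e-01 -9.156e-01  1.000e-03]
 [ 1.000e-04 -1.000e-03 -1.000e+00]]
[ 0.3784 -0.2006 -0.019 ]
```

Request:
{"api": "carry_out", "payload": {
  "motion": [0.031,-0.0165,0,0,0.085,0.031,-0.0165,0,0,0.085,0.031,-0.0165,0,0,0.085,0.031,-0.0165,0,0,0.085,0.031,-0.0165,0,0,0.085,0.031,-0.0165,0,0,0.085,0.031,-0.0165,0,0,0.085,0.031,-0.0165,0,0,0.085],
  "newtons": 40
}}

```text
clock: 0.77
eef_pos: [0.4058, -0.3043, 0.2311]
tcp_rot: [-0.0, 0.979, 0.205, -0.0]
force: [0.6, -0.5, 0.1]
gripper_width: 0.0851
grip_force: 0.0
```

Request:
{"api": "carry_out", "payload": {
  "motion": [0.031,-0.0165,0,0,0.085,0.031,-0.0165,0,0,0.085,0.031,-0.0165,0,0,0.085,0.031,-0.0165,0,0,0.085,0,0,0,0,0.085,0,0,0,0,0.085]
}}

```text
clock: 1.27
eef_pos: [0.4928, -0.1942, 0.2309]
tcp_rot: [-0.0, 0.978, 0.207, -0.0]
force: [-1.2, 0.1, -1.1]
gripper_width: 0.085
grip_force: 0.0
```

```bash
cat >> h.py <<'E'
from scipy.spatial.transform import Rotation as Ro
def rel(x,y,z):
    s=r.read_state(); R=Ro.from_quat(np.roll(s["tcp_rot"],-1)).as_matrix()
    print("t",round(s["clock"],2),"tcp",np.round(s["eef_pos"],4),"J",np.round(s["joints"],3),"F",np.round(s["force"],1),"M",np.round(s["ft_torque"],2),"w",round(s["gripper_width"],4),"gf",round(s["grip_force"],1))
    print("yaw of tool y",round(float(np.arctan2(R[1,1],R[0,1])),4),"to go (tool)",np.round(R.T@(np.array([x,y,z])-s["eef_pos"]),4))
E
python3 - <<'E'
from h import *
rel(.497,-.1905,.118)
c=imaging.calibration("wrist");cv2.imwrite("pics/w1.png",imaging.read_camera("wrist")[:,:,::-1]); print(proj(c,np.array([.497,-.1905,.1545])))
E
```

```text
t 1.27 tcp [ 0.4928 -0.1942  0.2309] J [-0.521  0.056  1.542  0.     1.544  0.633] F [-1.2  0.1 -1.1] M [-0.04 -0.    0.01] w 0.085 gf 0.0
yaw of tool y -1.154 to go (tool) [ 0.0054 -0.0016  0.1129]
[250.23154391 192.02660803]
```

View pics/w1.png

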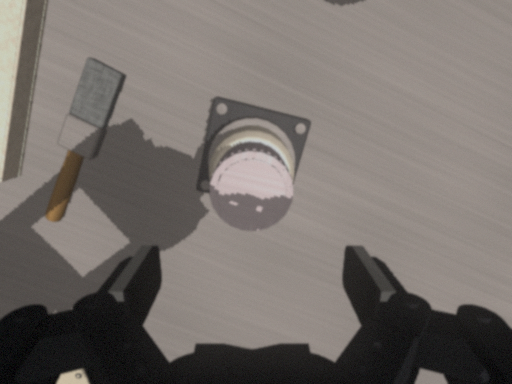

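The wrist view shows the cap disc centred near (252,191); my measured point projects to (250,192), so they agree. Descending over the cap and gripping it.

Request:
{"api": "carry_out", "payload": {
  "motion": [0.0054,-0.0016,0.015,0,0.085,0,0,0.02,0,0.085,0,0,0.02,0,0.085,0,0,0.02,0,0.085,0,0,0.02,0,0.085,0,0,0.018,0,0.085,0,0,0,0,0.085]
}}

```text
clock: 1.9
eef_pos: [0.4943, -0.1924, 0.1149]
tcp_rot: [-0.002, 0.979, 0.205, -0.002]
force: [-0.5, 0.1, -0.2]
gripper_width: 0.0847
grip_force: 0.0
```

Request:
{"api": "carry_out", "payload": {
  "motion": [0,0,0,0,0.05,0,0,0,0,0.05,0,0,0,0,0.05,0,0,0,0,0.05,0,0,0,0,0.05,0,0,0,0,0.05]
}}

```text
clock: 2.4
eef_pos: [0.4969, -0.1927, 0.1199]
tcp_rot: [0.001, 0.979, 0.205, 0.001]
force: [-1.6, -2.9, 7.1]
gripper_width: 0.0617
grip_force: 43.9
```

```bash
python3 -c "
from h import *
rel(.497,-.1905,.118)"
```

```text
t 2.4 tcp [ 0.4969 -0.1927  0.1199] J [-5.140e-01  1.260e-01  1.695e+00 -1.000e-03  1.318e+00  6.430e-01] F [-1.6 -2.9  7.1] M [-0.41  0.32 -0.02] w 0.0617 gf 43.9
yaw of tool y -1.1571 to go (tool) [ 0.0009 -0.002   0.0019]
```

Request:
{"api": "carry_out", "payload": {
  "motion": [0,0,-0.00025,-0.12,0.05,0,0,-0.00025,-0.12,0.05,0,0,-0.00025,-0.12,0.05,0,0,-0.00025,-0.12,0.05,0,0,-0.00025,-0.12,0.05,0,0,-0.00025,-0.12,0.05,0,0,-0.00025,-0.12,0.05,0,0,-0.00025,-0.12,0.05]
}}

```text
clock: 3.07
eef_pos: [0.4972, -0.1924, 0.1218]
tcp_rot: [0.001, 0.771, 0.636, 0.001]
force: [0.0, 1.1, 7.0]
gripper_width: 0.0616
grip_force: 43.8
```

```bash
python3 -c "
from h import *
rel(.497,-.1905,.118)"
```

```text
t 3.07 tcp [ 0.4972 -0.1924  0.1218] J [-0.514  0.125  1.692  0.     1.322 -0.323] F [0.  1.1 7. ] M [-0.06 -0.05 -0.1 ] w 0.0616 gf 43.8
yaw of tool y -0.1912 to go (tool) [ 0.0018 -0.0005  0.0038]
```

Request:
{"api": "carry_out", "payload": {
  "motion": [0,0,-0.00025,-0.12,0.05,0,0,-0.00025,-0.12,0.05,0,0,-0.00025,-0.12,0.05,0,0,-0.00025,-0.12,0.05,0,0,-0.00025,-0.12,0.05,0,0,0,0,0.05,0,0,0,0,0.085,0,0,0,0,0.085]
}}

```text
clock: 3.73
eef_pos: [0.4966, -0.192, 0.1221]
tcp_rot: [0.0, 0.552, 0.834, 0.0]
force: [-0.7, -1.1, -0.5]
gripper_width: 0.083
grip_force: 0.0
```

Request:
{"api": "carry_out", "payload": {
  "motion": [0,0,0,0,0.085,0,0,0,0.12,0.085,0,0,0,0.12,0.085,0,0,0,0.12,0.085,0,0,0,0.12,0.085,0,0,0,0.12,0.085,0,0,0,0.12,0.085,0,0,0,0.12,0.085]
}}

```text
clock: 4.4
eef_pos: [0.4964, -0.1919, 0.1216]
tcp_rot: [-0.0, 0.845, 0.534, -0.0]
force: [0.1, 0.1, 0.3]
gripper_width: 0.0851
grip_force: 0.0
```

Request:
{"api": "carry_out", "payload": {
  "motion": [0,0,0,0.12,0.085,0,0,0,0.12,0.085,0,0,0,0.12,0.085,0,0,0,0.12,0.085,0,0,0,0.12,0.085,0,0,0,0.12,0.085,0,0,0,0,0.085]
}}

```text
clock: 4.98
eef_pos: [0.4964, -0.1919, 0.1215]
tcp_rot: [-0.0, 0.979, 0.202, -0.0]
force: [-1.1, 0.2, 0.4]
gripper_width: 0.0849
grip_force: 0.0
```

```bash
python3 -c "
from h import *
rel(.497,-.1905,.121)"
```

```text
t 4.98 tcp [ 0.4964 -0.1919  0.1215] J [-0.514  0.125  1.692  0.     1.324  0.65 ] F [-1.1  0.2  0.4] M [0.04 0.05 0.08] w 0.0849 gf 0.0
yaw of tool y -1.164 to go (tool) [ 0.0011 -0.0011  0.0005]
```

Request:
{"api": "carry_out", "payload": {
  "motion": [0.001,-0.001,0,0,0.05,0,0,0,0,0.05,0,0,0,0,0.05,0,0,0,0,0.05,0,0,0,0,0.05,0,0,0,0,0.05]
}}

```text
clock: 5.48
eef_pos: [0.4971, -0.1905, 0.1219]
tcp_rot: [0.0, 0.978, 0.207, 0.0]
force: [-1.2, 3.0, 5.4]
gripper_width: 0.0617
grip_force: 42.4
```

Request:
{"api": "carry_out", "payload": {
  "motion": [0,0,-0.00025,-0.12,0.05,0,0,-0.00025,-0.12,0.05,0,0,-0.00025,-0.12,0.05,0,0,-0.00025,-0.12,0.05,0,0,-0.00025,-0.12,0.05,0,0,-0.00025,-0.12,0.05,0,0,-0.00025,-0.12,0.05,0,0,-0.00025,-0.12,0.05]
}}

```text
clock: 6.15
eef_pos: [0.4972, -0.1907, 0.1239]
tcp_rot: [0.0, 0.771, 0.637, 0.0]
force: [-0.9, -0.1, 4.2]
gripper_width: 0.0619
grip_force: 42.4
```

Request:
{"api": "carry_out", "payload": {
  "motion": [0,0,-0.00025,-0.12,0.05,0,0,-0.00025,-0.12,0.05,0,0,-0.00025,-0.12,0.05,0,0,-0.00025,-0.12,0.05,0,0,-0.00025,-0.12,0.05,0,0,0,0,0.05]
}}

```text
clock: 6.65
eef_pos: [0.4972, -0.1907, 0.1252]
tcp_rot: [0.0, 0.548, 0.837, 0.0]
force: [-0.0, -0.4, 5.0]
gripper_width: 0.0615
grip_force: 42.4
```

```bash
python3 -c "
from h import *
rel(.497,-.1905,.124)"
```

```text
t 6.65 tcp [ 0.4972 -0.1907  0.1252] J [-0.511  0.122  1.688  0.     1.331 -0.923] F [-0.  -0.4  5. ] M [ 0.03 -0.08  0.06] w 0.0615 gf 42.4
yaw of tool y 0.4117 to go (tool) [ 0.0003 -0.0001  0.0012]
```

Request:
{"api": "carry_out", "payload": {
  "motion": [0,0,0,0,0.085,0,0,0,0,0.085,0,0,0,0,0.085,0,0,0,0.12,0.085,0,0,0,0.12,0.085,0,0,0,0.12,0.085,0,0,0,0.12,0.085,0,0,0,0.12,0.085]
}}

```text
clock: 7.32
eef_pos: [0.4969, -0.1906, 0.1246]
tcp_rot: [-0.0, 0.776, 0.631, -0.0]
force: [-0.2, -0.2, 0.3]
gripper_width: 0.0847
grip_force: 0.0
```

Request:
{"api": "carry_out", "payload": {
  "motion": [0,0,0,0.12,0.085,0,0,0,0.12,0.085,0,0,0,0.12,0.085,0,0,0,0.12,0.085,0,0,0,0.12,0.085,0,0,0,0.12,0.085,0,0,0,0.12,0.085,0,0,0,0.12,0.085]
}}

```text
clock: 7.98
eef_pos: [0.4969, -0.1906, 0.1246]
tcp_rot: [-0.0, 0.979, 0.202, -0.0]
force: [0.7, -0.0, 0.4]
gripper_width: 0.0851
grip_force: 0.0
```

Request:
{"api": "carry_out", "payload": {
  "motion": [0,0,0,0,0.05,0,0,0,0,0.05,0,0,0,0,0.05,0,0,0,0,0.05,0,0,0,0,0.05,0,0,0,0,0.05]
}}

```text
clock: 8.48
eef_pos: [0.497, -0.1906, 0.125]
tcp_rot: [-0.0, 0.978, 0.207, 0.0]
force: [-2.4, 2.0, 4.1]
gripper_width: 0.0617
grip_force: 42.5
```

Request:
{"api": "carry_out", "payload": {
  "motion": [0,0,-0.00025,-0.12,0.05,0,0,-0.00025,-0.12,0.05,0,0,-0.00025,-0.12,0.05,0,0,-0.00025,-0.12,0.05,0,0,-0.00025,-0.12,0.05,0,0,-0.00025,-0.12,0.05,0,0,-0.00025,-0.12,0.05,0,0,-0.00025,-0.12,0.05]
}}

```text
clock: 9.15
eef_pos: [0.4972, -0.1909, 0.1271]
tcp_rot: [0.0, 0.77, 0.637, 0.0]
force: [-0.4, -1.0, 3.8]
gripper_width: 0.0615
grip_force: 42.6
```

Request:
{"api": "carry_out", "payload": {
  "motion": [0,0,-0.00025,-0.12,0.05,0,0,-0.00025,-0.12,0.05,0,0,-0.00025,-0.12,0.05,0,0,-0.00025,-0.12,0.05,0,0,-0.00025,-0.12,0.05,0,0,0,0,0.05]
}}

```text
clock: 9.65
eef_pos: [0.4972, -0.1908, 0.1283]
tcp_rot: [0.0, 0.548, 0.837, 0.0]
force: [-0.4, 1.7, 4.6]
gripper_width: 0.0622
grip_force: 42.8
```

```bash
python3 -c "
from h import *
rel(.497,-.1905,.127)"
```

```text
t 9.65 tcp [ 0.4972 -0.1908  0.1283] J [-0.511  0.12   1.684  0.     1.337 -0.923] F [-0.4  1.7  4.6] M [ 0.41 -0.13  0.02] w 0.0622 gf 42.8
yaw of tool y 0.4119 to go (tool) [ 0.0003 -0.0001  0.0013]
```

Request:
{"api": "carry_out", "payload": {
  "motion": [0,0,-0.002,0,0.05,0,0,-0.002,0,0.05,0,0,-0.002,0,0.05,0,0,0,0,0.05]
}}

```text
clock: 9.98
eef_pos: [0.4971, -0.1907, 0.1344]
tcp_rot: [0.0, 0.552, 0.834, 0.0]
force: [0.2, 0.5, -0.7]
gripper_width: 0.0618
grip_force: 43.6
```

```bash
python3 -c "
from h import *
rel(.497,-.1905,.127)"
```

```text
t 9.98 tcp [ 0.4971 -0.1907  0.1344] J [-0.511  0.115  1.676  0.     1.35  -0.912] F [ 0.2  0.5 -0.7] M [ 0.   -0.05 -0.05] w 0.0618 gf 43.6
yaw of tool y 0.4014 to go (tool) [0.0002 0.     0.0074]
```

Request:
{"api": "carry_out", "payload": {
  "motion": [0,0,-0.005,0,0.05,0,0,-0.008,0,0.05,0,0,-0.01,0,0.05,0,0,-0.01,0,0.05,0,0,-0.01,0,0.05,0,0,-0.01,0,0.05,0,0,-0.01,0,0.05,0,0,-0.005,0,0.05]
}}

```text
clock: 10.65
eef_pos: [0.4973, -0.1908, 0.2039]
tcp_rot: [0.001, 0.551, 0.834, 0.0]
force: [0.1, -0.3, -0.2]
gripper_width: 0.0611
grip_force: 43.7
```

Request:
{"api": "carry_out", "payload": {
  "motion": [0.012,0.002,0,0,0.05,0.029,0.0049,0,0,0.05,0.029,0.0049,0,0,0.05,0.029,0.0049,0,0,0.05,0.029,0.0049,0,0,0.05,0.029,0.0049,0,0,0.05,0.029,0.0049,0,0,0.05,0.029,0.0049,0,0,0.05]
}}

```text
clock: 11.32
eef_pos: [0.4449, 0.0231, 0.2018]
tcp_rot: [-0.0, 0.551, 0.834, 0.0]
force: [0.5, 1.0, -0.4]
gripper_width: 0.0618
grip_force: 43.7
```

Request:
{"api": "carry_out", "payload": {
  "motion": [0.029,0.0049,0,0,0.05,0.029,0.0049,0,0,0.05,0.029,0.0049,0,0,0.05,0.029,0.0049,0,0,0.05,0.016,0.003,0,0,0.05,0,0,0,-0.12,0.05,0,0,0,-0.12,0.05,0,0,0,-0.12,0.05]
}}

```text
clock: 11.98
eef_pos: [0.4142, 0.1524, 0.2017]
tcp_rot: [-0.0, 0.39, 0.921, -0.0]
force: [0.9, 1.1, 0.2]
gripper_width: 0.0615
grip_force: 43.7
```

Request:
{"api": "carry_out", "payload": {
  "motion": [0,0,0,-0.12,0.05,0,0,0,-0.12,0.05,0,0,0,-0.12,0.05,0,0,0,-0.12,0.05,0,0,0,-0.12,0.05,0,0,0,-0.12,0.05,0,0,0,-0.12,0.05,0,0,0,0,0.05]
}}

```text
clock: 12.65
eef_pos: [0.4145, 0.152, 0.2018]
tcp_rot: [-0.0, -0.019, 1.0, 0.0]
force: [1.6, -0.2, -0.7]
gripper_width: 0.0619
grip_force: 43.7
```

```bash
python3 - <<'E'
from h import *
rel(.415,.152,.0135)
w=imaging.read_camera("wrist"); c=imaging.calibration("wrist"); s=imaging.read_camera("side"); t=imaging.read_camera("top")
cv2.imwrite("pics/t2.png",t[:,:,::-1]);cv2.imwrite("pics/w2.png",w[:,:,::-1])
np.savez("w2",K=c["camera_matrix"],E=c["extrinsics"])
cv2.imwrite("pics/s2.png",np.hstack([s[:,150:400],w[:]])[:,:,::-1])
print(proj(c,np.array([.497,-.1905,.15])))
E
```

```text
t 12.65 tcp [0.4145 0.152  0.2018] J [ 0.176 -0.12   1.772  0.     1.491 -1.433] F [ 1.6 -0.2 -0.7] M [ 0.04  0.01 -0.07] w 0.0619 gf 43.7
yaw of tool y 1.6096 to go (tool) [-0.0006 -0.      0.1883]
[-220.89973356  304.6064245 ]
```

View pics/s2.png

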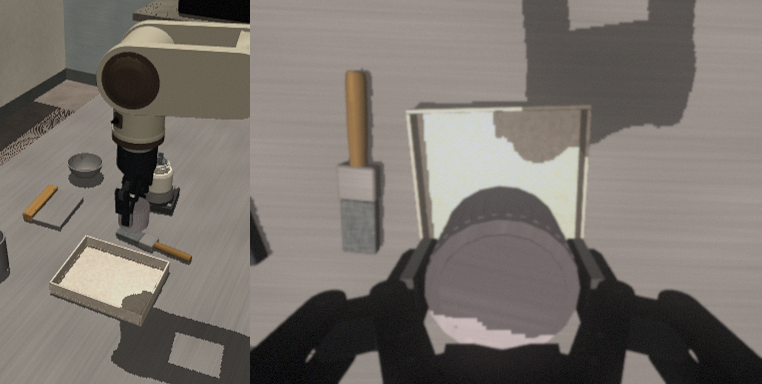

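View pics/t2.png

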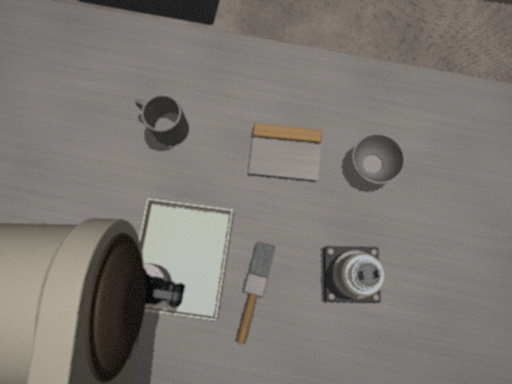

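The wrist and side views show the cap held upright above the tray, with the tray's near rim corners at wrist pixels (157,110) and (340,105). In the top view the insert is exposed at about (370,272), with the bystanders in place.

```bash
python3 - <<'E'
from h import *
f=np.load("w2.npz"); c=dict(camera_matrix=f["K"],extrinsics=f["E"])
for uv in((157,110),(340,105)): print(plane(c,uv,.032).round(3))
ct=imaging.calibration("top")
p=[ (tri([ray(c,u),ray(ct,v)])) for u,v in(((157,110),(127,307)),((340,105),(127,307)),((157,110),(217,319)))]
for q in p: print(q)
t=cv2.imread("pics/t2.png"); cv2.imwrite("pics/i2.png",cv2.resize(t[245:305,335:395],None,fx=8,fy=8,interpolation=2))
E
```

```text
[0.357 0.059 0.032]
[0.347 0.235 0.032]
(array([0.36531297, 0.14248424, 0.28839075]), [np.float64(0.025358560016214015), np.float64(0.025358560016213977)])
(array([0.34731126, 0.23724067, 0.01912885]), [np.float64(0.0015139146073432377), np.float64(0.0015139146073431856)])
(array([0.35885791, 0.05628075, 0.02026507]), [np.float64(0.0008466701445554514), np.float64(0.0008466701445554373)])
```

Request:
{"api": "carry_out", "payload": {
  "motion": [0,0,0.02,0,0.05,0,0,0.03,0,0.05,0,0,0.03,0,0.05,0,0,0.03,0,0.05,0,0,0.03,0,0.05,0,0,0.02,0,0.05,0,0,0.012,0,0.05,0,0,0.004,0,0.05]
}}

```text
clock: 13.47
eef_pos: [0.4138, 0.1515, 0.0241]
tcp_rot: [-0.002, -0.014, 1.0, -0.0]
force: [-0.9, 0.2, 0.1]
gripper_width: 0.0617
grip_force: 43.8
```

View pics/i2.png

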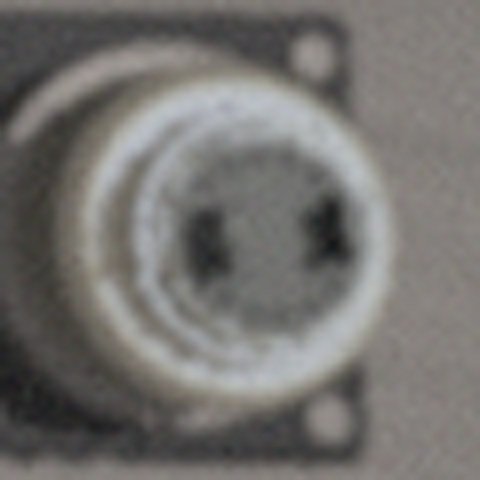

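The crop shows the two dark tabs at crop pixels (207,243) and (325,228), i.e. full-image (361,275) and (376,273.5). Lowering the cap the last centimetre.

Request:
{"api": "carry_out", "payload": {
  "motion": [0,0,0.003,0,0.05,0,0,0.003,0,0.05,0,0,0.002,0,0.05,0,0,0.001,0,0.05,0,0,0.001,0,0.05,0,0,0,0,0.05]
}}

```text
clock: 13.97
eef_pos: [0.4152, 0.1517, 0.0163]
tcp_rot: [0.0, -0.016, 1.0, 0.0]
force: [0.4, -0.5, -1.3]
gripper_width: 0.062
grip_force: 43.8
```

Request:
{"api": "carry_out", "payload": {
  "motion": [0,0,0.001,0,0.05,0,0,0.001,0,0.05,0,0,0,0,0.05]
}}

```text
clock: 14.22
eef_pos: [0.415, 0.1517, 0.014]
tcp_rot: [-0.0, -0.016, 1.0, 0.0]
force: [-0.9, 0.3, -1.0]
gripper_width: 0.0619
grip_force: 43.8
```

Request:
{"api": "carry_out", "payload": {
  "motion": [0,0,0.0005,0,0.05,0,0,0,0,0.05]
}}

```text
clock: 14.38
eef_pos: [0.4151, 0.1517, 0.0135]
tcp_rot: [-0.0, -0.016, 1.0, 0.0]
force: [-0.3, 0.8, 0.1]
gripper_width: 0.0618
grip_force: 43.8
```

```bash
python3 - <<'E'
from h import *
rel(.415,.152,.0135)
E
```

```text
t 14.38 tcp [0.4151 0.1517 0.0135] J [ 0.176  0.064  2.006  0.     1.071 -1.427] F [-0.3  0.8  0.1] M [-0.   -0.02  0.02] w 0.0618 gf 43.8
yaw of tool y 1.603 to go (tool) [0.     0.0003 0.    ]
```

Request:
{"api": "carry_out", "payload": {
  "motion": [0,0,0.0005,0,0.05,0,0,0,0,0.05]
}}

```text
clock: 14.55
eef_pos: [0.4151, 0.1517, 0.0133]
tcp_rot: [0.0, -0.016, 1.0, 0.0]
force: [-0.9, -0.0, 4.8]
gripper_width: 0.0618
grip_force: 44.3
```

Request:
{"api": "carry_out", "payload": {
  "motion": [0,0,0.0005,0,0.05,0,0,0,0,0.05]
}}

```text
clock: 14.72
eef_pos: [0.4152, 0.1517, 0.0133]
tcp_rot: [0.0, -0.016, 1.0, 0.0]
force: [-6.0, -1.7, 14.3]
gripper_width: 0.0618
grip_force: 45.1
```

Request:
{"api": "carry_out", "payload": {
  "motion": [0,0,0.0005,0,0.05,0,0,0,0,0.05]
}}

```text
clock: 14.88
eef_pos: [0.4152, 0.1517, 0.0132]
tcp_rot: [0.0, -0.016, 1.0, 0.0]
force: [-11.1, -3.0, 23.9]
gripper_width: 0.0616
grip_force: 46.0
```

Request:
{"api": "carry_out", "payload": {
  "motion": [0,0,-0.001,0,0.05,0,0,-0.0005,0,0.062,0,0,0,0,0.064,0,0,0,0,0.07,0,0,0,0,0.085,0,0,0,0,0.085,0,0,0,0,0.085]
}}

```text
clock: 15.47
eef_pos: [0.4151, 0.1517, 0.0135]
tcp_rot: [-0.0, -0.016, 1.0, 0.0]
force: [0.2, -0.6, 0.4]
gripper_width: 0.0851
grip_force: 0.0
```

Request:
{"api": "carry_out", "payload": {
  "motion": [0,0,-0.01,0,0.085,0,0,-0.02,0,0.085,0,0,-0.03,0,0.085,0,0,-0.03,0,0.085,0,0,-0.03,0,0.085,0,0,-0.03,0,0.085,0,0,-0.03,0,0.085,0,0,-0.03,0,0.085]
}}

```text
clock: 16.13
eef_pos: [0.4146, 0.1516, 0.226]
tcp_rot: [0.0, -0.016, 1.0, 0.0]
force: [0.3, 0.6, -0.3]
gripper_width: 0.0851
grip_force: 0.0
```

Request:
{"api": "carry_out", "payload": {
  "motion": [-0.006,-0.0287,0,0,0.05,-0.006,-0.0287,0,0,0.05,-0.006,-0.0287,0,0,0.05,-0.006,-0.0287,0,0,0.05,-0.006,-0.0287,0,0,0.05,-0.006,-0.0287,0,0,0.05,-0.006,-0.0287,0,0,0.05,-0.006,-0.0287,0,0,0.05]
}}

```text
clock: 16.8
eef_pos: [0.4703, -0.0777, 0.2245]
tcp_rot: [0.0, -0.016, 1.0, -0.0]
force: [1.3, 0.9, 0.5]
gripper_width: 0.0494
grip_force: 0.0
```

Request:
{"api": "carry_out", "payload": {
  "motion": [-0.006,-0.0287,0,0,0.05,-0.006,-0.0287,0,0,0.05,-0.006,-0.0287,0,0,0.05,-0.006,-0.0287,0,0,0.05,0,0,0,-0.1,0.05,0,0,0,-0.1,0.05,0,0,0,-0.09,0.05,0,0,0,0,0.05]
}}

```text
clock: 17.47
eef_pos: [0.498, -0.1903, 0.2242]
tcp_rot: [0.0, -0.163, 0.987, 0.0]
force: [-0.4, -0.7, -0.7]
gripper_width: 0.0499
grip_force: 0.0
```

```bash
python3 - <<'E'
from h import *
rel(.497,-.1905,.135)
c=imaging.calibration("wrist");w=imaging.read_camera("wrist");t=imaging.read_camera("top"); np.savez("w3",K=c["camera_matrix"],E=c["extrinsics"])
p=proj(c,np.array([.497,-.1905,.14])).round().astype(int); print(p)
cv2.imwrite("pics/w3.png",w[:,:,::-1]); cv2.imwrite("pics/t3.png",t[:,:,::-1])
x,y=p; 
cr=cv2.resize(w[max(0,y-60):y+60,x-60:x+60],(480,480),interpolation=2); tr=cv2.resize(t[190:330,110:240],(310,334),interpolation=2)
o=np.zeros((480,800,3),np.uint8);o[:cr.shape[0],:480]=cr;o[:334,485:795]=tr;cv2.imwrite("pics/c3.png",o[:,:,::-1])
E
```

```text
t 17.47 tcp [ 0.498  -0.1903  0.2242] J [-0.51   0.065  1.545  0.     1.531 -2.407] F [-0.4 -0.7 -0.7] M [ 0.02 -0.03  0.01] w 0.0499 gf 0.0
yaw of tool y 1.8973 to go (tool) [0.001  0.0002 0.0892]
[251 196]
```

View pics/c3.png

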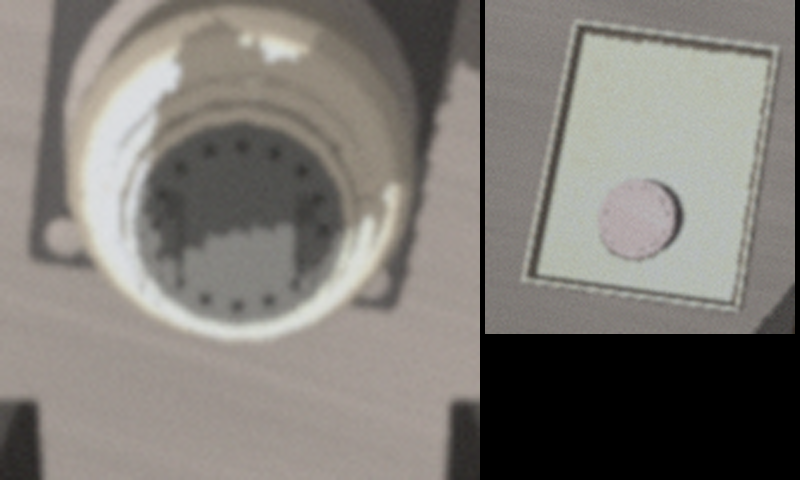

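The wrist crop shows the insert with flange centre near crop (240,224), inner tab edges at x≈183 and 298, and the tab pair close to horizontal. The top crop shows the cap standing upright in the tray.

```bash
python3 - <<'E'
from h import *
f=np.load("w3.npz"); c=dict(camera_matrix=f["K"],extrinsics=f["E"]); ct=imaging.calibration("top")
im=lambda x,y:(191+x/4-.4,136+y/4-.4)
p,res=tri([ray(c,im(240,224)),ray(ct,(367.9,274.9))]); print("flange",p,res)
print("wrist flange @.132",plane(c,im(240,224),.132),"mid tabs@.15",plane(c,im(240.5,235),.15))
d=plane(ct,(375.6,273.5),.145)-plane(ct,(360.9,275.4),.145); print("tab yaw top",np.arctan2(d[1],d[0])+np.pi,np.linalg.norm(d))
# holes
t=plane(c,im(243,146),.132)-plane(c,im(237,306),.132); print("hole axis yaw",np.arctan2(t[1],t[0]), "+-pi/2; len",np.linalg.norm(t))
a=plane(c,im(300,285),.132)-plane(c,im(181,283),.132); print("tab base yaw",np.arctan2(a[1],a[0]),np.linalg.norm(a))
E
```

```text
flange [ 0.49625816 -0.19070329  0.13067256] [np.float64(0.0005216900063278212), np.float64(0.0005216900063277697)]
wrist flange @.132 [ 0.49631521 -0.19110631  0.132     ] mid tabs@.15 [ 0.49283456 -0.19213273  0.15      ]
tab yaw top 1.8910360928615673 0.025114207285033132
hole axis yaw -2.851328214446489 +-pi/2; len 0.03297471280366561
tab base yaw 1.8797443562567069 0.023681018823412364
```

Request:
{"api": "carry_out", "payload": {
  "motion": [0.0015,0,0.01,0.012,0.045,0,0,0.02,0,0.045,0,0,0.02,0,0.045,0,0,0.02,0,0.045,0,0,0.01,0,0.045,0,0,0.005,0,0.045,0,0,0,0,0.045,0,0,0,0,0.045],
  "newtons": 25
}}

```text
clock: 18.23
eef_pos: [0.4969, -0.1908, 0.1392]
tcp_rot: [0.0, -0.154, 0.988, -0.0]
force: [0.3, -1.3, 0.1]
gripper_width: 0.0451
grip_force: 0.0
```

```bash
python3 - <<'E'
from h import *
rel(.4966,-.1908,.1345)
c=imaging.calibration("wrist");w=imaging.read_camera("wrist");s=imaging.read_camera("side")
o=np.zeros((384,800,3),np.uint8);o[:,:512]=w;o[:280,515:795]=cv2.resize(s[135:205,275:345],(280,280),interpolation=2);cv2.imwrite("pics/c4.png",o[:,:,::-1])
E
```

```text
t 18.23 tcp [ 0.4969 -0.1908  0.1392] J [-0.511  0.111  1.671  0.     1.359 -2.392] F [ 0.3 -1.3  0.1] M [ 0.01  0.02 -0.01] w 0.0451 gf 0.0
yaw of tool y 1.8803 to go (tool) [0.0003 0.0001 0.0047]
```

View pics/c4.png

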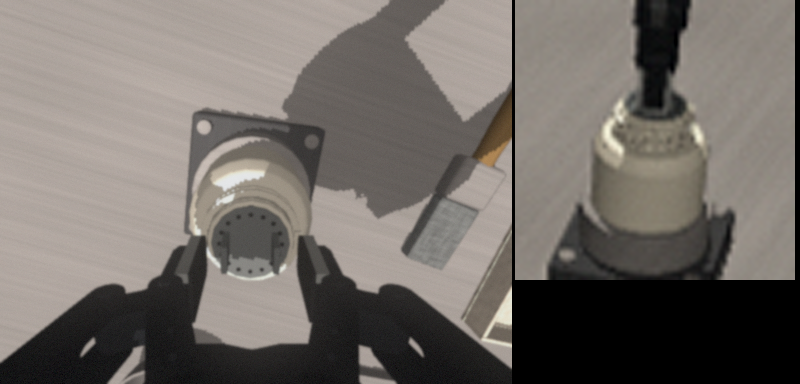

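Wrist view: the tabs at about (226,250) and (276,250) lie between the pads at about (198,245) and (308,245), so the gripper is centred. Going down the last 4.5 mm and pinching.

Request:
{"api": "carry_out", "payload": {
  "motion": [0,0,0.0025,0,0.045,0,0,0.002,0,0.045,0,0,0,0,0.035,0,0,0,0,0.025,0,0,0,0,0.018,0,0,0,0,0.012,0,0,0,0,0.012,0,0,0,0,0.012],
  "newtons": 25
}}

```text
clock: 19.0
eef_pos: [0.497, -0.191, 0.1345]
tcp_rot: [0.0, -0.154, 0.988, -0.0]
force: [-0.4, -1.1, 5.6]
gripper_width: 0.014
grip_force: 27.2
```

Request:
{"api": "carry_out", "payload": {
  "motion": [0,0,0,0,0.012,0,0,0,0,0.012,0,0,0,0,0.012]
}}

```text
clock: 19.25
eef_pos: [0.497, -0.191, 0.1345]
tcp_rot: [0.0, -0.154, 0.988, -0.0]
force: [-0.8, -1.5, 5.7]
gripper_width: 0.0141
grip_force: 27.2
```

Request:
{"api": "carry_out", "payload": {
  "motion": [0,0,-0.001,0,0.012,0,0,-0.001,0,0.012,0,0,-0.001,0,0.012,0,0,0,0,0.012]
}}

```text
clock: 19.58
eef_pos: [0.4967, -0.1906, 0.1371]
tcp_rot: [-0.0, -0.155, 0.988, 0.0]
force: [0.3, -0.6, -0.7]
gripper_width: 0.0139
grip_force: 26.7
```

Request:
{"api": "carry_out", "payload": {
  "motion": [0,0,-0.002,0,0.012,0,0,-0.002,0,0.012,0,0,-0.002,0,0.012,0,0,-0.002,0,0.012,0,0,0,0,0.012]
}}

```text
clock: 20.0
eef_pos: [0.4969, -0.1908, 0.1456]
tcp_rot: [0.0, -0.154, 0.988, -0.0]
force: [0.0, 0.7, -0.3]
gripper_width: 0.0137
grip_force: 26.7
```

```bash
python3 - <<'E'
from h import *
rel(.4966,-.1908,.1345)
w=imaging.read_camera("wrist");s=imaging.read_camera("side")
o=np.zeros((384,800,3),np.uint8);o[:,:512]=w;o[:280,515:795]=cv2.resize(s[135:205,275:345],(280,280),interpolation=2);cv2.imwrite("pics/c5.png",o[:,:,::-1])
E
```

```text
t 20.0 tcp [ 0.4969 -0.1908  0.1456] J [-0.511  0.106  1.663  0.     1.372 -2.392] F [ 0.   0.7 -0.3] M [0.   0.01 0.03] w 0.0137 gf 26.7
yaw of tool y 1.881 to go (tool) [0.0003 0.0001 0.0111]
```

View pics/c5.png

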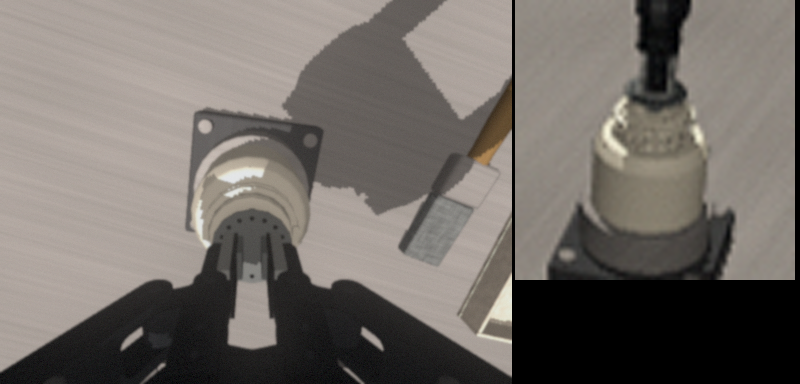

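The side crop shows the flange risen clear of the rim, still level in the fingers, with no pull on the wrist. Lifting out and carrying it to the tray.

Request:
{"api": "carry_out", "payload": {
  "motion": [0,0,-0.004,0,0.012,0,0,-0.006,0,0.012,0,0,-0.009,0,0.012,0,0,-0.01,0,0.012,0,0,-0.01,0,0.012,0,0,-0.01,0,0.012,0,0,-0.01,0,0.012,0,0,-0.006,0,0.012]
}}

```text
clock: 20.77
eef_pos: [0.497, -0.1909, 0.2118]
tcp_rot: [0.001, -0.154, 0.988, -0.0]
force: [0.9, -0.7, -0.3]
gripper_width: 0.0139
grip_force: 26.7
```

Request:
{"api": "carry_out", "payload": {
  "motion": [-0.005,0.013,0,0,0.012,-0.0102,0.027,0,0,0.012,-0.0102,0.027,0,0,0.012,-0.0102,0.027,0,0,0.012,-0.0102,0.027,0,0,0.012,-0.0102,0.027,0,0,0.012,-0.0102,0.027,0,0,0.012,-0.0102,0.027,0,0,0.012]
}}

```text
clock: 21.43
eef_pos: [0.5073, 0.0271, 0.2099]
tcp_rot: [-0.0, -0.155, 0.988, 0.0]
force: [1.1, -0.1, 0.3]
gripper_width: 0.0141
grip_force: 26.7
```

Request:
{"api": "carry_out", "payload": {
  "motion": [-0.0102,0.027,0,0,0.012,-0.0102,0.027,0,0,0.012,-0.0102,0.027,0,0,0.012,-0.0102,0.027,0,0,0.012,-0.005,0.013,0,0,0.012,0,0,0,0,0.012,0,0,0,0,0.012]
}}

```text
clock: 22.02
eef_pos: [0.5139, 0.1552, 0.2097]
tcp_rot: [-0.0, -0.155, 0.988, 0.0]
force: [0.4, 0.7, -0.7]
gripper_width: 0.014
grip_force: 26.7
```

```bash
python3 - <<'E'
from h import *
rel(.515,.155,.0165)
w=imaging.read_camera("wrist");s=imaging.read_camera("side")
o=np.zeros((384,800,3),np.uint8);o[:,:512]=w;o[:280,515:795]=cv2.resize(s[150:330,180:360],(280,280));cv2.imwrite("pics/c6.png",o[:,:,::-1])
E
```

```text
t 22.02 tcp [0.5139 0.1552 0.2097] J [ 0.15   0.08   1.559  0.     1.503 -1.733] F [ 0.4  0.7 -0.7] M [ 0.01  0.01 -0.05] w 0.014 gf 26.7
yaw of tool y 1.8828 to go (tool) [-0.0011 -0.0006  0.1932]
```

View pics/c6.png

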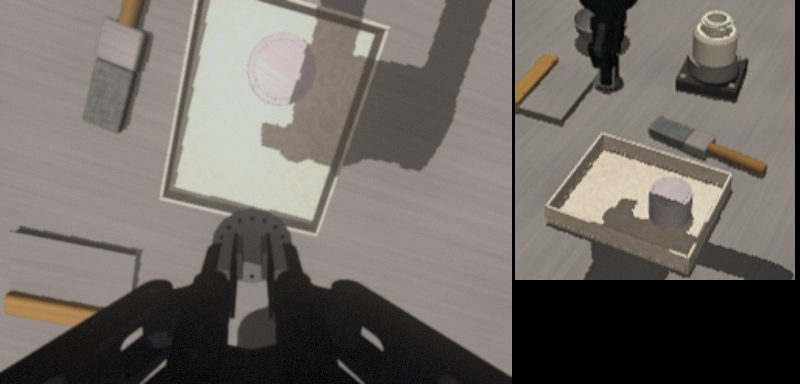

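The wrist view shows the insert held level at about (252,240), with the cap in the tray at about (281,69). The side crop shows the cap upright in the tray and the shaker mouth empty. Lowering.

Request:
{"api": "carry_out", "payload": {
  "motion": [-0.001,0,0.02,0,0.012,0,0,0.03,0,0.012,0,0,0.03,0,0.012,0,0,0.03,0,0.012,0,0,0.03,0,0.012,0,0,0.025,0,0.012,0,0,0.012,0,0.012,0,0,0.005,0,0.012]
}}

```text
clock: 22.78
eef_pos: [0.5146, 0.1537, 0.0265]
tcp_rot: [-0.001, -0.154, 0.988, 0.0]
force: [-0.5, -0.2, -0.3]
gripper_width: 0.0138
grip_force: 26.7
```

Request:
{"api": "carry_out", "payload": {
  "motion": [0,0,0.004,0,0.012,0,0,0.003,0,0.012,0,0,0.001,0,0.012,0,0,0,0,0.012,0,0,0,0,0.012]
}}

```text
clock: 23.2
eef_pos: [0.5158, 0.1546, 0.0209]
tcp_rot: [0.001, -0.154, 0.988, 0.0]
force: [0.4, 1.0, -0.2]
gripper_width: 0.014
grip_force: 26.7
```

Request:
{"api": "carry_out", "payload": {
  "motion": [0,0,0.001,0,0.012,0,0,0.001,0,0.012,0,0,0.001,0,0.012,0,0,0,0,0.012]
}}

```text
clock: 23.53
eef_pos: [0.5153, 0.1545, 0.0169]
tcp_rot: [-0.0, -0.155, 0.988, 0.0]
force: [-0.2, 0.1, -0.5]
gripper_width: 0.0142
grip_force: 26.7
```

Request:
{"api": "carry_out", "payload": {
  "motion": [0,0,0.0005,0,0.012,0,0,0.0005,0,0.012,0,0,0,0,0.012]
}}

```text
clock: 23.78
eef_pos: [0.5155, 0.1545, 0.0166]
tcp_rot: [0.0, -0.155, 0.988, 0.0]
force: [-4.1, -1.0, 8.2]
gripper_width: 0.0143
grip_force: 27.3
```

Request:
{"api": "carry_out", "payload": {
  "motion": [0,0,0.0005,0,0.012,0,0,0,0,0.012]
}}

```text
clock: 23.95
eef_pos: [0.5156, 0.1546, 0.0165]
tcp_rot: [0.0, -0.155, 0.988, 0.0]
force: [-6.4, -0.1, 14.8]
gripper_width: 0.014
grip_force: 27.7
```

Request:
{"api": "carry_out", "payload": {
  "motion": [0,0,-0.001,0,0.012,0,0,0,0,0.016,0,0,0,0,0.02,0,0,0,0,0.024,0,0,0,0,0.028,0,0,0,0,0.034,0,0,0,0,0.04,0,0,0,0,0.045]
}}

```text
clock: 24.62
eef_pos: [0.5154, 0.1545, 0.0166]
tcp_rot: [-0.0, -0.154, 0.988, 0.0]
force: [0.1, -0.0, -0.0]
gripper_width: 0.0448
grip_force: 0.0
```

Request:
{"api": "carry_out", "payload": {
  "motion": [0,0,0,0,0.045,0,0,-0.005,0,0.045,0,0,-0.01,0,0.045,0,0,-0.02,0,0.045,0,0,-0.03,0,0.045,0,0,-0.03,0,0.045,0,0,-0.03,0,0.045,0,0,-0.03,0,0.045]
}}

```text
clock: 25.28
eef_pos: [0.5152, 0.1545, 0.1742]
tcp_rot: [0.0, -0.154, 0.988, 0.0]
force: [0.9, 0.4, 0.2]
gripper_width: 0.0451
grip_force: 0.0
```

Request:
{"api": "carry_out", "payload": {
  "motion": [0,0,-0.03,0,0.045,0,0,-0.03,0,0.045,0,0,-0.03,0,0.045,0,0,0,0,0.045]
}}

```text
clock: 25.62
eef_pos: [0.5166, 0.1547, 0.2687]
tcp_rot: [0.004, -0.155, 0.988, 0.0]
force: [1.1, -0.7, 0.5]
gripper_width: 0.0447
grip_force: 0.0
```

```bash
python3 - <<'E'
from h import *
rel(.515,.155,.0165)
w=imaging.read_camera("wrist");s=imaging.read_camera("side")
o=np.zeros((384,800,3),np.uint8);o[:,:400]=w[:,100:500];o[:,405:795]=cv2.resize(s,None,fx=1,fy=1)[:,60:450];cv2.imwrite("pics/c7.png",o[:,:,::-1])
E
```

```text
t 25.62 tcp [0.5166 0.1547 0.2687] J [ 0.148  0.06   1.462  0.     1.611 -1.733] F [ 1.1 -0.7  0.5] M [-0.08 -0.11  0.02] w 0.0447 gf 0.0
yaw of tool y 1.8811 to go (tool) [0.0035 0.0011 0.2522]
```

View pics/c7.png

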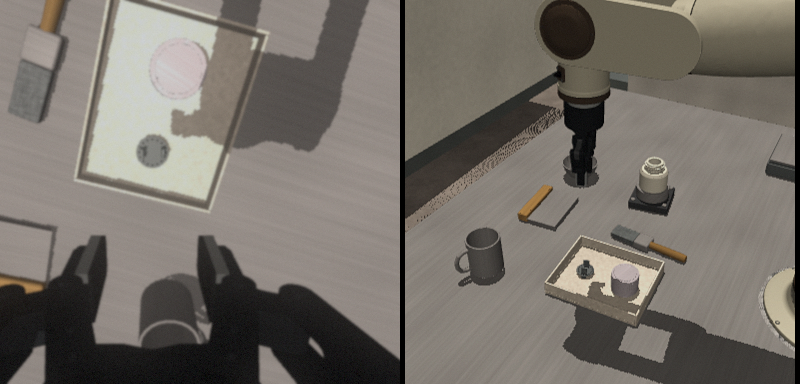

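The picture shows the cap and insert standing upright in the tray, with the insert at about (153,151) in the wrist half. The bystanders are undisturbed and the gripper is clear.

```bash
python3 -c "
from workcell import workorder
print(workorder.close_job())"
```

```text
the job is handed in; nothing more can be done
None
```

The cap (unscrewed in three grips) and the sieve insert are both standing upright in the wash tray, nothing else looked disturbed in the final pictures, and I handed the job in at about 26 s of the 72 s allowed; no verdict came back.

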